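# Charge the ball-mill jar from a lipped scoop

## Task

Pick up the orange scoop by its grip bar and pour its two porcelain balls into the tall white jar with the blue band. Keep the scoop level until its lip rests just inside the jar's mouth, then tip it there, keeping the lip in the mouth until both balls are in, and spill none. Then stand the empty scoop back on its foot on the bench, and leave the jar upright in its place.

Things in the scene. Friction and masses are not known exactly. Their poses are not given: they have to be found in the camera images.
- scoop: orange scoop on black foot, 0.18 kg. Origin: mid edge of its downturned lip, the spout's front end; x forward out of the spout, z up. In mm: lip rises 45 deg back to (-28,0,29), cheeks reach x=14; 38 wide trough, underside z 26, back to x=-105; foot x -105..-60, 56 wide, underside z=-10 (bench). Black grip bar along x over the trough: x -110..-45, 14 thick in y, z 75..105; trough sides end at z=47
- mill_jar: white porcelain jar, wide blue band round its belly, blue rim; 110 mm high, belly 104 mm, neck 82 mm outside, round open mouth 70 mm inside, 0.75 kg. Origin at the centre of its underside, z up; mouth centre at z = 110 mm, inner floor z = 8 mm. Stands in a row with two lower jars (80 mm high), brown and green, not to be used; its place in the row varies
- ball_a: white porcelain grinding ball, 25 mm across, 20 g; origin at its centre. Starts in the scoop's trough (32 mm wide inside) under the grip bar, the two one behind the other. The trough floor falls 8 degrees to the rear, so a level scoop keeps them; tipped nose down well past that they roll out (about 40 degrees empties it)
- ball_b: white porcelain grinding ball, 25 mm across, 20 g; origin at its centre. Starts in the scoop's trough (32 mm wide inside) under the grip bar, the two one behind the other. The trough floor falls 8 degrees to the rear, so a level scoop keeps them; tipped nose down well past that they roll out (about 40 degrees empties it)

How it is judged:
On the way, in this order (a step that is already met when the one before it is completed fails the run):
1. the scoop, still within 15 degrees of level and with both balls in it, has its lip inside the white jar's mouth: edge below the rim, within 33 mm of the mouth's axis (horizontal distance between scoop and mill_jar below 0.033 m and z of scoop in the frame of mill_jar below 0.11 m and angle between scoop's own z axis and vertical below 0.262 rad and x of each of ball_a, ball_b in the frame of scoop below -0.02 m and distance between each of ball_a, ball_b and scoop below 0.13 m), for 0.2 s.
2. both balls are in the white jar while the lip is still in its mouth (z of each of ball_a, ball_b in the frame of mill_jar below 0.08 m and horizontal distance between each of ball_a, ball_b and mill_jar below 0.05 m and horizontal distance between scoop and mill_jar below 0.033 m and z of scoop in the frame of mill_jar below 0.12 m), for 0.1 s.
At the end, for the whole second after the job is handed in: both balls lie in the white jar (centres lower than 80 mm above its underside); the jar stands within 6 degrees of upright and within 40 mm of where it began; the scoop stands on its foot on the bench (lip edge under 16 mm above it, within 6 degrees of upright), let go and at rest (z of each of ball_a, ball_b in the frame of mill_jar below 0.08 m and horizontal distance between each of ball_a, ball_b and mill_jar below 0.05 m and angle between each of mill_jar, scoop's own z axis and vertical below 0.1 rad and distance of mill_jar from where it was at the start of the episode below 0.04 m and height (world z) of scoop below 0.016 m and linear speed of each of scoop, mill_jar below 0.03 m/s); the robot touches nothing.
It fails at once if a ball falls on the bench (centre lower than 16 mm) (height (world z) of any of ball_a, ball_b below 0.016 m).
It fails at once if the scoop is tipped more than 25 degrees with its lip out of the white jar's mouth (more than 36 mm from the axis or 10 mm above the rim) while a ball is not yet in the jar (angle between scoop's own z axis and vertical above 0.436 rad and not ((z of ball_a in the frame of mill_jar below 0.08 m and horizontal distance between ball_a and mill_jar below 0.05 m) and (z of ball_b in the frame of mill_jar below 0.08 m and horizontal distance between ball_b and mill_jar below 0.05 m)) and (horizontal distance between scoop and mill_jar above 0.036 m or z of scoop in the frame of mill_jar above 0.12 m)).
It also fails if it takes over 58 s, if anything falls off the work surface, if the arm or the gripper's body presses on something with over 40 N, if the wrist force passes 120 N, or if a joint passes its speed limit or range.

## Robot

A 7-joint arm with a two-finger parallel gripper is mounted at the origin on the work surface. World frame = base frame: x ahead of the robot, y to its left, z up, the work surface at z = 0. Lengths are in m, angles in rad, forces in N, time in s.
With the tool pointing down it reaches from about 0.425 to 0.925 m from the base axis. Payload 6.8 kg.
Tool frame: the origin (TCP) lies at the very end of the fingers, on their centre line; the grasp point (between the pads) lies 19 mm behind it; z points along the fingers, y is the line along which they close (so a half turn about z gives the same grasp; the last joint's range is limited). The gripper opens to 85 mm and grips with 20 to 120 N. Pads are 22 mm wide; open, the fingers measure 114 mm over their backs; the gripper's body (76 mm by 85 mm) begins 54 mm behind the grasp point. The pads swing forward as they close: fully open they stand 13 mm farther back than shut.
Start: joints at [-1.238, 0.477, 0.022, 1.555, -0.011, 1.109, -0.083], TCP at [0.288, 0.61, 0.231] pointing down, gripper open.
Joint ranges: [-2.96, 2.96], [-0.34, 2.1], [-1.41, 1.46], [0.24, 2.44], [-1.37, 4.51], [0.17, 1.92], [-2.96, 2.96]. Speed limits (rad/s): [2.39, 2.39, 3.14, 3.14, 3.14, 3.14, 3.14].

## Interface

Orientations are given as a unit quaternion [w, x, y, z].
In Python, from station import get_obs, read_camera, hand_in gives the robot as it stands.
- The arm moves only by the tool arm_command, never from a script. Its argument "commands" is one flat list of numbers, 7 for each row, row after row: the shift along the tool's x, y, z in m, then the turn, a rotation vector about the tool's x, y, z in degrees, then the opening, from 0 (shut) to 1 (fully open). In form: [tx, ty, tz, rx, ry, rz, fingers, tx, ty, tz, rx, ry, rz, fingers, ...]. A call has 1 to 8 rows; each row is the pose to reach, as a shift and turn from the pose commanded when the call began, along the tool's axes at that moment; what a row does not reach only later rows make up. A row lasts 1/10 s, in which the tool goes at most 50 mm and 8.59 degrees, less where a joint would pass 70% of its speed; a pose out of reach is approached as far as the arm can. A call with a gripper value outside its range is refused whole. The fingers move at their own pace and stop on an object; "force" is the grip in N (left out, the last holds). Time passes only in rows, so rows that repeat a pose let the fingers close. It gives the time, the measured TCP pose, the force, the opening and the grip force at its end, in the units of the state.
- get_obs(): the state, without advancing time (a new reading comes with each control period).
- read_camera(name): name is "scene" or "top" or "wrist"; returns a dict with "img" (384x512x3 uint8, red, green, blue), "camera_matrix" (3x3 intrinsics, pixels), "k1" (the pictures are not rectified: a ray, as slopes to the right and down, at radius r is drawn at 1 + k1 r^2 times it, then the intrinsics apply), "pose" (4x4, takes a point from camera to world coordinates). Camera axes: x right, y down, z forward; pixel columns grow to the right and rows downward; lengths in m; the calibration is good to about 2 mm. A picture is of the moment at which its call begins. There is no depth.
- hand_in(): hands the job in; it is judged then, once.
The state is a dict: "t": time; "q": joint angles; "joint_vel": joint speeds; "joint_torque": joint torques, N m; "eef_pos": TCP position; "tool_rot": TCP orientation; "contact_force": force on the tool from outside, world axes, zero at the start; "torque": the same for the moment, N m; "gripper_width": opening from 0.0 (shut) to 1.0 (fully open); "grasp_force": force on a finger pad.
Only numpy, scipy, OpenCV 4.12 (cv2) and the standard library are available. Lean on these libraries where they do the work, as an engineer would, in place of code of your own. Each camera call takes 0.05 s, during which the arm holds its last target. There are 200 camera calls.

## Working session

There is one attempt and no reset: what is moved stays moved. The work goes in short steps, Python scripts to look and compute and a tool call to move; the robot and the scene stay as the last step left them, time stands still between calls to the robot, and variables do not carry over. Pictures are saved under pics/ and viewed, at most 10 in all, crops included, and the job is handed in when it is done.

Besides the shell and the picture viewer there is one more tool, called after ">>>" as a command line: name --argument value ..., lists and objects as JSON in quotes. arm_command: Moves the arm, as the interface text tells. Its arguments: {"type":"object","properties":{"commands":{"type":"array","items":{"type":"number"}},"force":{"type":"number"}},"required":["commands"]}

```bash
mkdir -p pics; cat > h.py <<'E'
import numpy as np,cv2,json
from station import get_obs,read_camera,hand_in
from scipy.spatial.transform import Rotation as R
def snap(n,f):
    c=read_camera(n);cv2.imwrite(f'pics/{f}.png',c['img'][:,:,::-1]);
    np.savez(f'pics/{f}.npz',K=c['camera_matrix'],k=c['k1'],P=c['pose'],img=c['img']);return c
def px2w(f,u,v,z):
    d=np.load(f'pics/{f}.npz');K=d['K'];P=d['P']
    p=cv2.undistortPoints(np.array([[[u,v]]],float),K,np.array([float(d['k']),0,0,0,0]),None,None,) [0,0]
    # model: drawn=(1+k r^2)*true => OpenCV forward model
    r=P[:3,:3]@np.array([p[0],p[1],1]);o=P[:3,3];return o+r*(z-o[2])/r[2]
def w2px(f,X):
    d=np.load(f'pics/{f}.npz');P=np.linalg.inv(d['P'])
    return cv2.projectPoints(np.array(X,float).reshape(-1,3),cv2.Rodrigues(P[:3,:3])[0],P[:3,3],d['K'],np.array([float(d['k']),0,0,0,0]))[0][:,0]
E
python3 - <<'E'
from h import *
for n in('top','scene'):
    c=snap(n,n+'0');print(n,c['pose'].round(3).tolist(),c['camera_matrix'][0,0],c['k1'])
o=get_obs();print(o['eef_pos'],o['tool_rot'],o['t'])
E
```

```text
top [[-0.015, -0.995, 0.094, 0.465], [-1.0, 0.014, -0.018, 0.025], [0.017, -0.094, -0.995, 0.773], [0.0, 0.0, 0.0, 1.0]] 397.7365561411196 0.04603575450541076
scene [[-0.898, 0.28, -0.341, 0.814], [0.441, 0.572, -0.692, 0.573], [0.001, -0.771, -0.637, 0.554], [0.0, 0.0, 0.0, 1.0]] 415.6556053218807 -0.03488013470827381
[0.28777209 0.60999718 0.230414  ] [-1.34570360e-04  2.18615605e-01  9.75810695e-01 -8.28504592e-04] 0.1
```

View pics/top0.png

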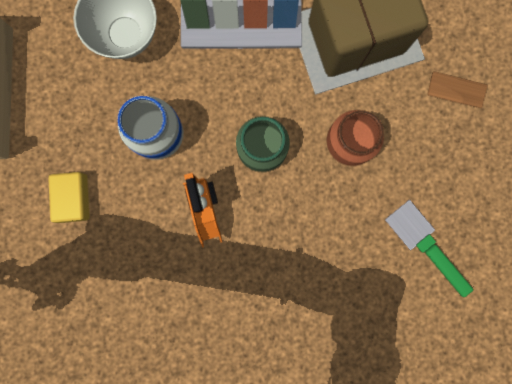

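View pics/scene0.png

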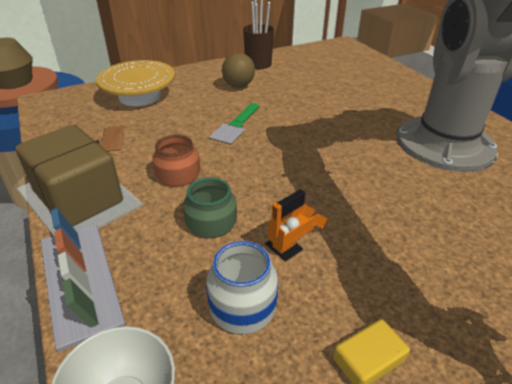

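Top view: the scoop's grip bar is near (194,193) and its spout points down the image (toward the robot) at about (210,240). The white jar's mouth is near (143,120), with the green jar at (263,140) and the brown one at (357,135). I'll zoom in for accuracy.

```bash
python3 - <<'E'
from h import *
a=cv2.imread('pics/top0.png')[90:250,110:230];b=cv2.imread('pics/scene0.png')[180:340,200:340]
z=lambda i,s:cv2.resize(i,None,fx=s,fy=s,interpolation=cv2.INTER_CUBIC)
a=z(a,3.7);b=z(b,2.5)[:a.shape[0]]
b=cv2.copyMakeBorder(b,0,a.shape[0]-b.shape[0],0,0,0)
cv2.imwrite('pics/zoom0.png',np.hstack([a,b]));print(a.shape)
# jar blue rim ellipse top view
img=cv2.imread('pics/top0.png');hsv=cv2.cvtColor(img,cv2.COLOR_BGR2HSV)
m=cv2.inRange(hsv,(105,120,60),(130,255,255));m[:90]=0;m[:,:100]=0;m[:,200:]=0
sub=m.copy();sub[143:]=0
c=np.argwhere(sub)[:,::-1].astype(np.int32);
h=cv2.convexHull(c);(u,v),ax,an=cv2.fitEllipse(h);print('rim',u,v,ax);print(px2w('top0',u,v,.11))
sc=cv2.imread('pics/scene0.png');hs=cv2.cvtColor(sc,cv2.COLOR_BGR2HSV);m=cv2.inRange(hs,(105,120,60),(130,255,255));m[:235]=0;m[283:]=0;m[:,:195]=0;m[:,290:]=0
c=np.argwhere(m)[:,::-1].astype(np.int32);h=cv2.convexHull(c);(u,v),ax,an=cv2.fitEllipse(h);print('rim scene',u,v,ax);print(px2w('scene0',u,v,.11))
E
```

```text
(592, 444, 3)
rim 149.22811889648438 123.08915710449219 (48.43531799316406, 67.30231475830078)
[0.64915324 0.20262035 0.11      ]
rim scene 241.3408203125 262.6236267089844 (42.48738479614258, 55.96314239501953)
[0.65890707 0.2192499  0.11      ]
```

View pics/zoom0.png

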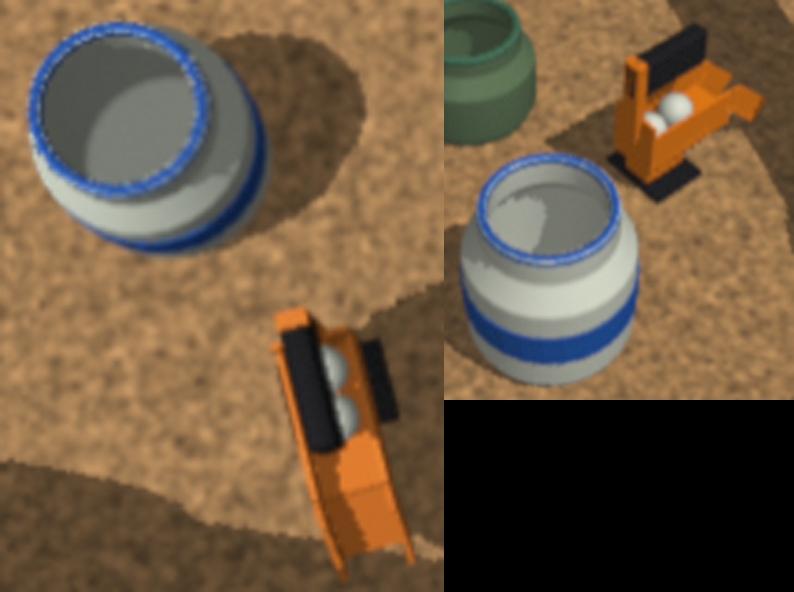

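```bash
python3 - <<'E'
from h import *
from scipy.optimize import least_squares
T=[((283,332),(-110,-7,105)),((312,451),(-45,-7,105)),((376,551),(0,0,0)),((397,415),(-60,28,-8)),((379,342),(-105,28,-8))]
S=[((657,200),(-105,-28,-10)),((609,160),(-105,28,-8)),((701,172),(-60,-28,-8)),((704,26),(-45,0,105))]
tu=np.array([p for p,_ in T])/3.7+[110,90];su=(np.array([p for p,_ in S])-[444,0])/2.5+[200,180]
TX=np.array([q for _,q in T])/1e3;SX=np.array([q for _,q in S])/1e3
def f(p,s=1):
    W=lambda X:X@R.from_euler('z',p[2]).as_matrix().T+[p[0],p[1],.01]
    return np.r_[(w2px('top0',W(TX))-tu).ravel(),(w2px('scene0',W(SX))-su).ravel()]
r=least_squares(f,[.45,.07,3.3],loss='soft_l1');p=r.x;print(p,np.degrees(p[2]));print(r.fun.reshape(-1,2).round(1).tolist() if 0 else f(p).reshape(-1,2).round(1).tolist())
for k in 'T','S':
  n=len(T) if k=='T' else 0
  q=least_squares(lambda p:f(p)[:2*len(T)] if k=='T' else f(p)[2*len(T):],p).x;print(k,q)
print('bar',R.from_euler('z',p[2]).apply([-.0775,0,.09])+[p[0],p[1],.01])
j=px2w('top0',118/3.7+110,108/3.7+90,.11);print('jar top',j)
# jar rim: outer ellipse fit model in both views, centre free
th=np.linspace(0,2*np.pi,40)
for n,box in(('top0',(180,112)),('scene0',(0,0))):
  j=[.655,.217];c=w2px(n,np.c_[j[0]+.041*np.cos(th),j[1]+.041*np.sin(th),0*th+.11]);print(n,c.min(0),c.max(0))
o=get_obs();print(R.from_quat(o['tool_rot'][[1,2,3,0]]).as_matrix().round(3))
E
```

```text
[0.45351589 0.11027612 3.37859917] 193.57947292311644
[[-2.2, -4.4], [-0.8, 1.4], [-0.4, -1.2], [1.1, 1.6], [0.4, -1.0], [0.5, 0.8], [-1.2, -1.9], [1.2, -0.9], [-0.2, -2.2]]
T [0.45230909 0.10845878 3.39443246]
S [0.45438826 0.11353997 3.36134196]
bar [0.52884939 0.12847265 0.1       ]
jar top [0.65592861 0.21489074 0.11      ]
top0 [115.89231081  95.98238091] [165.15311656 143.62924854]
scene0 [213.97932166 239.55280862] [272.33037657 284.04476765]
[[-0.904  0.427 -0.001]
 [ 0.427  0.904 -0.002]
 [-0.    -0.002 -1.   ]]
```

```bash
cat >> h.py <<'E'
def goto(pos,yaw,mm=True):
    "shift (tool axes, mm) and turn deg from measured pose to TCP pos, tool down with tool x at yaw deg"
    o=get_obs();A=R.from_quat(np.array(o['tool_rot'])[[1,2,3,0]])
    B=R.from_euler('z',yaw,degrees=True)*R.from_euler('x',180,degrees=True)
    print('t',o['t'],'pos',np.round(o['eef_pos'],4),'shift',(A.inv().apply(np.array(pos)-o['eef_pos'])*1e3).round(1),'turn',np.degrees((A.inv()*B).as_rotvec()).round(2),'q',np.round(o['q'],2))
E
python3 - <<'E'
from h import *
from scipy.optimize import least_squares
T=[((275,314),(-110,-7,105)),((312,451),(-45,-7,105)),((376,551),(0,0,0)),((397,415),(-60,28,-8)),((379,342),(-105,28,-8))]
S=[((657,200),(-105,-28,-10)),((609,160),(-105,28,-8)),((701,172),(-60,-28,-8)),((704,26),(-45,0,105))]
tu=np.array([p for p,_ in T])/3.7+[110,90];su=(np.array([p for p,_ in S])-[444,0])/2.5+[200,180]
TX=np.array([q for _,q in T])/1e3;SX=np.array([q for _,q in S])/1e3
def f(p):
    W=lambda X:X@R.from_euler('z',p[2]).as_matrix().T+[p[0],p[1],.01]
    return np.r_[(w2px('top0',W(TX))-tu).ravel(),(w2px('scene0',W(SX))-su).ravel()]
p=least_squares(f,[.45,.07,3.3],loss='soft_l1').x;print(p,np.degrees(p[2]),f(p).reshape(-1,2).round(1).tolist())
b=R.from_euler('z',p[2]).apply([-.0775,0,.09])+[p[0],p[1],.01];print('bar',b)
goto([b[0],b[1],.20],np.degrees(p[2]))
print('bowl near/left/right rim at z=.06',[px2w('top0',u,v,.06).round(3) for u,v in((115,57),(155,22),(115,5))],'tray',px2w('top0',240,47,.01),'green',px2w('top0',263,135,.08))
E
```

```text
[0.45442968 0.11056227 3.38207845] 193.7788212557324 [[-0.4, 0.0], [-1.1, 0.9], [-0.5, -1.7], [0.9, 1.2], [0.1, -1.4], [0.3, 1.2], [-1.5, -1.5], [1.0, -0.6], [-0.5, -1.9]]
bar [0.52969941 0.12902079 0.1       ]
t 0.1 pos [0.2878 0.61   0.2304] shift [-424.  -331.7   31. ] turn [-9.000e-02 -3.000e-02 -3.903e+01] q [-1.24  0.48  0.02  1.56 -0.01  1.11 -0.08]
bowl near/left/right rim at z=.06 [array([0.786, 0.278, 0.06 ]), array([0.853, 0.206, 0.06 ]), array([0.885, 0.279, 0.06 ])] tray [0.82890054 0.05164144 0.01      ] green [0.63424094 0.01029814 0.08      ]
```

Residuals are about 1.5 px, so I'll hover above the bar.

>>> arm_command --commands '[-0.039,-0.03,0.003,0,0,-4,1,-0.078,-0.061,0.006,0,0,-8,1,-0.117,-0.091,0.009,0,0,-12,1,-0.156,-0.122,0.012,0,0,-16,1,-0.195,-0.152,0.015,0,0,-20,1,-0.234,-0.183,0.018,0,0,-24,1,-0.273,-0.213,0.02,0,0,-28,1,-0.312,-0.244,0.023,0,0,-32,1]'

```text
t: 0.9
eef_pos: [0.4665, 0.2548, 0.2082]
tool_rot: [-0.0, -0.06, 0.998, 0.0]
contact_force: [1.0, -0.5, 0.5]
gripper_width: 0.999
grasp_force: 0.0
```

```bash
python3 -c "
from h import *
goto([.5297,.129,.20],193.8)"
```

```text
t 0.9 pos [0.4665 0.2548 0.2082] shift [ -47.5 -132.5    8.2] turn [ 0.   -0.   -6.88] q [-0.65  0.27  0.04  1.93 -0.01  0.95  1.09]
```

>>> arm_command --commands '[-0.016,-0.045,0.003,0,0,-3,1,-0.032,-0.09,0.006,0,0,-6,1,-0.0475,-0.1325,0.008,0,0,-6.88,1,-0.0475,-0.1325,0.008,0,0,-6.88,1,-0.0475,-0.1325,0.008,0,0,-6.88,1]'

```text
t: 1.4
eef_pos: [0.5289, 0.1294, 0.1999]
tool_rot: [-0.0, -0.117, 0.993, -0.0]
contact_force: [-0.8, 0.1, 0.2]
gripper_width: 1.0
grasp_force: 0.0
```

```bash
python3 - <<'E'
from h import *
c=snap('wrist','w1');goto([.5297,.129,.12],193.8)
Y=R.from_euler('z',193.8,degrees=True)
P=lambda X:w2px('w1',Y.apply(np.array(X)/1e3)+[.4544,.1106,.01])
img=cv2.imread('pics/w1.png')
big=cv2.resize(img,None,fx=1.5,fy=1.5)
for u in P([(-110,-7,105),(-110,7,105),(-45,7,105),(-45,-7,105),(0,0,0),(0,19,0),(0,-19,0),(-60,28,-8),(-60,-28,-8)]):
    cv2.circle(big,tuple((u*1.5).astype(int).tolist()),3,(0,255,0),1)
cv2.imwrite('pics/w1b.png',big)
E
```

```text
t 1.45 pos [0.5284 0.1311 0.2   ] shift [-0.9 -2.3 80. ] turn [ 0.03 -0.04 -0.2 ] q [-0.43  0.3   0.09  1.91 -0.03  0.94  1.48]
```

View pics/w1b.png

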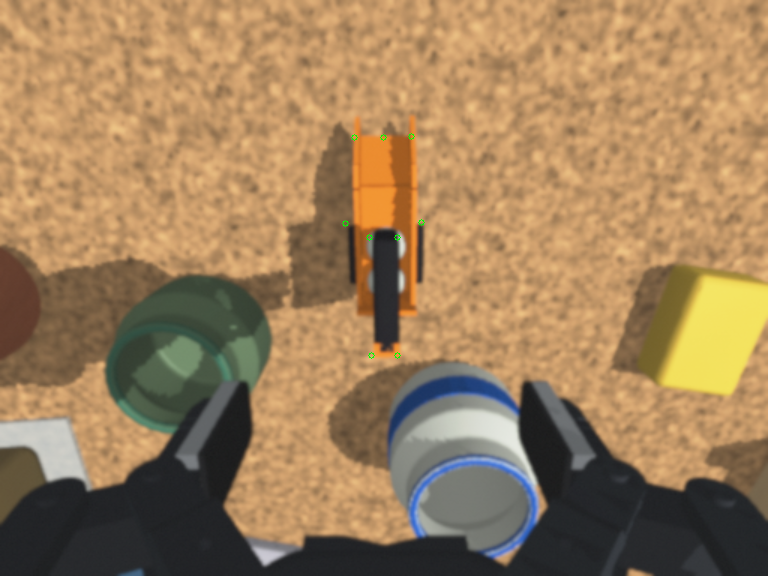

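The projected model (green marks) lands on the lip (384,137) and on the bar's centre line, so the pose is good to about 2 mm. The jar's mouth is at (474,505), clear of the gripper. Descending now.

>>> arm_command --commands '[0,0,0.03,0,0,0,1,0,0,0.06,0,0,0,1,0,0,0.085,0,0,0,1,0,0,0.105,0,0,0,0.8,0,0,0.119,0,0,0,0.6,0,0,0.119,0,0,0,0.5,0,0,0.119,0,0,0,0.4]' --force 60

```text
t: 2.15
eef_pos: [0.5288, 0.1316, 0.0817]
tool_rot: [0.0, -0.119, 0.993, 0.0]
contact_force: [0.2, -0.0, 0.2]
gripper_width: 0.402
grasp_force: 0.0
```

>>> arm_command --commands '[0,0,0,0,0,0,0.3,0,0,0,0,0,0,0.2,0,0,0,0,0,0,0.1,0,0,0,0,0,0,0,0,0,0,0,0,0,0,0,0,0,0,0,0,0]'

```text
t: 2.75
eef_pos: [0.5295, 0.1309, 0.0823]
tool_rot: [0.001, -0.118, 0.993, 0.0]
contact_force: [-0.3, 0.8, 6.7]
gripper_width: 0.158
grasp_force: 60.7
```

>>> arm_command --commands '[0,0,-0.003,0,0,0,0,0,0,-0.01,0,0,0,0,0,0,-0.022,0,0,0,0,0,0,-0.036,0,0,0,0,0,0,-0.052,0,0,0,0,0,0,-0.068,0,0,0,0,0,0,-0.08,0,0,0,0,0,0,-0.087,0,0,0,0]'

```text
t: 3.55
eef_pos: [0.5294, 0.1309, 0.1701]
tool_rot: [0.001, -0.119, 0.993, 0.0]
contact_force: [0.1, -0.6, -2.6]
gripper_width: 0.156
grasp_force: 59.4
```

>>> arm_command --commands '[0,0,-0.005,0,0,0,0,0,0,-0.012,0,0,0,0,0,0,-0.022,0,0,0,0,0,0,-0.03,0,0,0,0,0,0,-0.035,0,0,0,0,0,0,-0.038,0,0,0,0,0,0,-0.038,0,0,0,0]'

```text
t: 4.25
eef_pos: [0.5289, 0.1307, 0.2066]
tool_rot: [0.0, -0.119, 0.993, 0.0]
contact_force: [0.2, -0.4, -1.4]
gripper_width: 0.158
grasp_force: 59.5
```

```bash
python3 - <<'E'
from h import *
c=snap('scene','s1');snap('top','t1');o=get_obs()
A=R.from_quat(np.array(o['tool_rot'])[[1,2,3,0]])
img=cv2.imread('pics/s1.png');im2=cv2.imread('pics/t1.png')
L=np.array([(-110,-7,105),(-45,-7,105),(-45,7,105),(0,0,0),(0,19,0),(0,-19,0),(-60,-28,-10),(-105,-28,-10),(-105,28,-10)])-[-77.5,0,71]
W=A.apply(L/1e3*[1,-1,-1])+o['eef_pos']
outs=[]
for f,im,bx in(('s1',img,(100,220,210,350)),('t1',im2,(90,260,110,250))):
    big=cv2.resize(im,None,fx=3,fy=3,interpolation=cv2.INTER_CUBIC)
    for u in w2px(f,W):cv2.circle(big,tuple((u*3+1).astype(int).tolist()),3,(0,255,0),1)
    outs.append(big[bx[0]*3:bx[1]*3,bx[2]*3:bx[3]*3][:510])
    print(f,w2px(f,W).round(1).tolist())
h=max(x.shape[0] for x in outs);outs=[cv2.copyMakeBorder(x,0,h-x.shape[0],0,0,0) for x in outs]
z=np.hstack(outs)[:600,:800];cv2.imwrite('pics/z1.png',z);print(z.shape)
# target: lip 16mm rear of axis, yaw 170
for yaw in(170,):
  Y=R.from_euler('z',yaw,degrees=True);lip=np.array([.657,.2155,.135])-Y.apply([.016,0,0]);goto(lip+Y.apply([-.0775,0,.071]),yaw)
E
```

```text
s1 [[282.4, 140.6], [314.6, 125.6], [307.8, 121.9], [324.2, 169.1], [316.1, 164.1], [332.6, 174.3], [310.9, 196.2], [290.7, 208.1], [266.9, 190.6]]
t1 [[166.0, 162.7], [177.3, 209.4], [187.5, 206.7], [201.1, 239.3], [212.8, 236.2], [189.4, 242.3], [176.4, 207.5], [170.0, 180.8], [203.5, 172.4]]
(510, 800, 3)
t 4.35 pos [0.5286 0.1306 0.2061] shift [-230.5   14.8   -0. ] turn [-1.000e-02 -2.000e-02  2.362e+01] q [-0.43  0.29  0.09  1.9  -0.03  0.95  1.48]
```

View pics/z1.png

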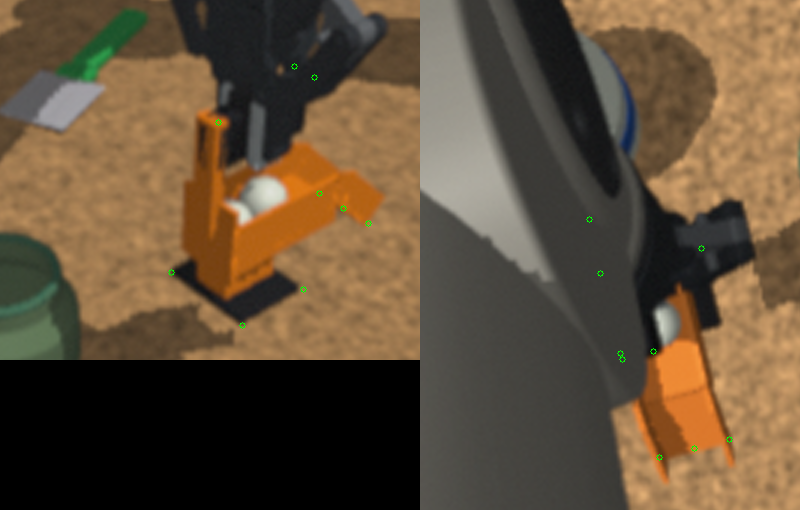

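The balls are still in the trough (ball near (265,193) in the left crop). The model marks agree with the lip (694,448) and foot (242,325) to about 3 mm. Now a slow transport over the jar.

>>> arm_command --commands '[-0.002,0,-0.002,0,0,0,0,-0.007,0,-0.005,0,0,0,0,-0.014,0.001,-0.008,0,0,0,0,-0.023,0.001,-0.01,0,0,0,0,-0.033,0.002,-0.01,0,0,0,0,-0.044,0.003,-0.01,0,0,0,0,-0.055,0.004,-0.01,0,0,0,0,-0.066,0.004,-0.01,0,0,0,0]'

```text
t: 5.15
eef_pos: [0.5929, 0.1507, 0.2161]
tool_rot: [-0.0, -0.119, 0.993, 0.0]
contact_force: [0.6, 0.4, -2.6]
gripper_width: 0.155
grasp_force: 59.5
```

>>> arm_command --commands '[-0.011,0.001,0,0,0,0,0,-0.022,0.001,0,0,0,0,0,-0.033,0.002,0,0,0,0,0,-0.044,0.003,0,0,0,0,0,-0.055,0.004,0,0,0,0,0,-0.066,0.005,0,0,0,0,0,-0.077,0.005,0,0,0,0,0,-0.088,0.006,0,0,0,0,0]'

```text
t: 5.95
eef_pos: [0.677, 0.1768, 0.2163]
tool_rot: [-0.0, -0.119, 0.993, -0.0]
contact_force: [-0.4, -0.7, -2.0]
gripper_width: 0.153
grasp_force: 59.5
```

>>> arm_command --commands '[-0.011,0.001,0,0,0,0,0,-0.022,0.001,0,0,0,0,0,-0.033,0.002,0,0,0,0,0,-0.044,0.003,0,0,0,0,0,-0.054,0.003,0,0,0,0,0,-0.062,0.004,0,0,0,0,0,-0.068,0.004,0,0,0,0,0,-0.072,0.004,0,0,0,0,0]'

```text
t: 6.75
eef_pos: [0.7456, 0.1976, 0.2161]
tool_rot: [-0.0, -0.119, 0.993, -0.0]
contact_force: [0.8, -0.2, -1.9]
gripper_width: 0.154
grasp_force: 59.4
```

>>> arm_command --commands '[-0.002,0,0,0,0,2,0,-0.004,0,0,0,0,5,0,-0.004,0,0,0,0,9,0,-0.004,0,0,0,0,13,0,-0.004,0,0,0,0,17,0,-0.004,0,0,0,0,21,0,-0.004,0,0,0,0,23.6,0,-0.004,0,0,0,0,23.6,0]'

```text
t: 7.55
eef_pos: [0.7489, 0.1985, 0.2164]
tool_rot: [-0.0, 0.087, 0.996, -0.0]
contact_force: [-0.5, -0.4, -2.4]
gripper_width: 0.156
grasp_force: 59.5
```

```bash
python3 - <<'E'
from h import *
snap('scene','s2');snap('top','t2');snap('wrist','w2')
for z in(.135,.101):
  Y=R.from_euler('z',170,degrees=True);lip=np.array([.657,.2155,z])-Y.apply([.016,0,0]);goto(lip+Y.apply([-.0775,0,.071]),170)
o=get_obs();A=R.from_quat(np.array(o['tool_rot'])[[1,2,3,0]])
L=np.array([(0,0,0),(0,19,0),(0,-19,0),(-60,-28,-10),(-105,-28,-10),(-105,28,-10)])-[-77.5,0,71]
W=A.apply(L/1e3*[1,-1,-1])+o['eef_pos'];print('lip',W[0])
a=cv2.imread('pics/s2.png');b=cv2.imread('pics/w2.png')
th=np.linspace(0,6.28,30);J=np.c_[.657+.041*np.cos(th),.2155+.041*np.sin(th),.11+0*th]
o=[]
for f,im in(('s2',a),('w2',b)):
    im=cv2.resize(im,None,fx=2.2,fy=2.2,interpolation=cv2.INTER_CUBIC)
    for P,c in((W,(0,255,0)),(J,(0,0,255))):
        for u in w2px(f,P):cv2.circle(im,tuple((u*2.2).astype(int).tolist()),2,c,-1)
    o.append(im)
z=np.hstack([o[0][200:780,330:730],o[1][:580,360:760]]);cv2.imwrite('pics/z2.png',z)
E
```

```text
t 7.7 pos [0.749  0.1985 0.2163] shift [ 0.   0.8 10.3] turn [-0.   -0.01  0.09] q [-0.46  0.67  0.2   1.29 -0.13  1.19  1.15]
t 7.7 pos [0.749  0.1985 0.2163] shift [ 0.   0.8 44.3] turn [-0.   -0.01  0.09] q [-0.46  0.67  0.2   1.29 -0.13  1.19  1.15]
lip [0.67261272 0.21179553 0.14533281]
```

View pics/z2.png

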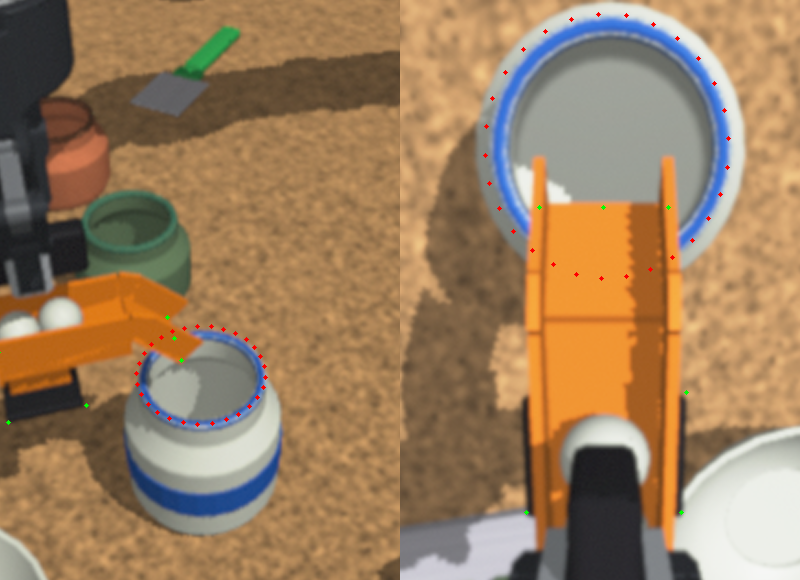

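Lip edge, at (603,207) in the wrist crop, sits centred over the mouth, whose rim centre is about (611,138). The balls are still in and the bowl at lower right is clear of the foot. Lowering into the mouth.

>>> arm_command --commands '[0,0.001,0.003,0,0,0,0,0,0.001,0.01,0,0,0,0,0,0.001,0.019,0,0,0,0,0,0.001,0.028,0,0,0,0,0,0.001,0.036,0,0,0,0,0,0.001,0.042,0,0,0,0,0,0.001,0.045,0,0,0,0,0,0.001,0.045,0,0,0,0]'

```text
t: 8.5
eef_pos: [0.7489, 0.1995, 0.1707]
tool_rot: [-0.0, 0.087, 0.996, -0.0]
contact_force: [0.8, 0.1, -2.1]
gripper_width: 0.154
grasp_force: 59.5
```

>>> arm_command --commands '[0,0,0,0,0,0,0,0,0,0,0,0,0,0,0,0,0,0,0,0,0,0,0,0,0,0,0,0]'

```text
t: 8.9
eef_pos: [0.7493, 0.1995, 0.1716]
tool_rot: [0.0, 0.087, 0.996, 0.0]
contact_force: [0.8, 0.4, -1.8]
gripper_width: 0.153
grasp_force: 59.5
```

```bash
python3 - <<'E'
from h import *
snap('scene','s3');snap('wrist','w3');o=get_obs();print(o['eef_pos'],o['contact_force'],o['torque'])
a=cv2.imread('pics/s3.png');b=cv2.imread('pics/w3.png')
o=[cv2.resize(i,None,fx=2.2,fy=2.2,interpolation=cv2.INTER_CUBIC) for i in(a,b)]
cv2.imwrite('pics/z3.png',np.hstack([o[0][200:780,330:730],o[1][:580,360:760]]))
L=np.array([77.5,0,71.]) # tool frame
for th in(3,6,9,12):
    s=L-R.from_rotvec([0,-th,0],degrees=True).apply(L);print(th,s.round(2))
E
```

```text
[0.74925933 0.19945249 0.17148639] [-0.20597167  0.76564158 -1.40920637] [ 0.02061068 -0.06074569  0.02588563]
3 [ 3.82  0.   -3.96]
6 [ 7.85  0.   -7.71]
9 [ 12.06   0.   -11.25]
12 [ 16.46   0.   -14.56]
```

View pics/z3.png

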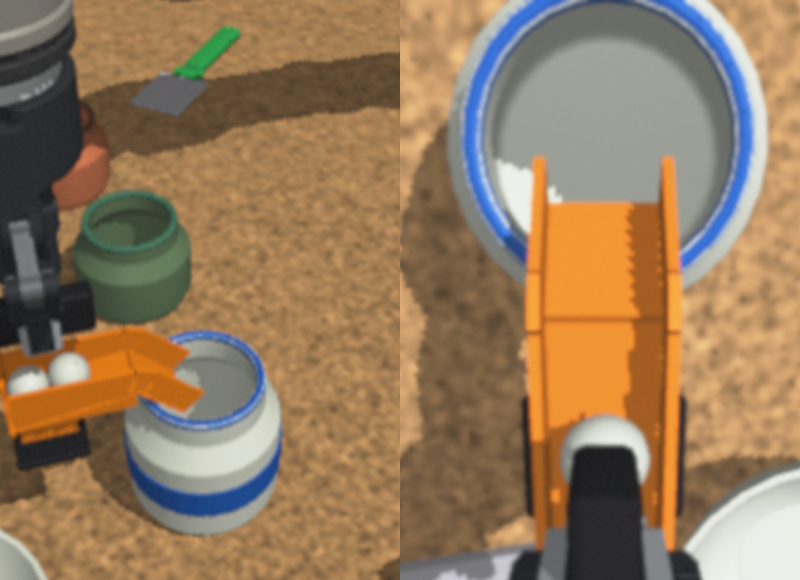

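The lip is inside the mouth, about 18 mm from its axis and 10 mm below the rim, with no contact force. Now tipping about the lip edge.

>>> arm_command --commands '[0.0019,0,-0.002,0,-1.5,0,0,0.0038,0,-0.004,0,-3,0,0,0.0058,0,-0.0059,0,-4.5,0,0,0.0079,0,-0.0077,0,-6,0,0,0.0099,0,-0.0095,0,-7.5,0,0,0.0121,0,-0.0113,0,-9,0,0,0.0142,0,-0.0129,0,-10.5,0,0,0.0165,0,-0.0146,0,-12,0,0]'

```text
t: 9.8
eef_pos: [0.7328, 0.2024, 0.1861]
tool_rot: [0.105, 0.087, 0.991, -0.009]
contact_force: [0.1, -0.3, -1.9]
gripper_width: 0.152
grasp_force: 59.5
```

>>> arm_command --commands '[0.0019,0,-0.002,0,-1.5,0,0,0.0038,0,-0.004,0,-3,0,0,0.0058,0,-0.0059,0,-4.5,0,0,0.0079,0,-0.0077,0,-6,0,0,0.0099,0,-0.0095,0,-7.5,0,0,0.0121,0,-0.0113,0,-9,0,0,0.0142,0,-0.0129,0,-10.5,0,0,0.0165,0,-0.0146,0,-12,0,0]'

```text
t: 10.6
eef_pos: [0.7139, 0.2057, 0.1971]
tool_rot: [0.208, 0.085, 0.974, -0.018]
contact_force: [0.6, -0.4, -1.5]
gripper_width: 0.158
grasp_force: 59.5
```

```bash
cat > chk.py <<'E'
from h import *
import sys
n=sys.argv[1];snap('scene','s'+n);snap('wrist','w'+n);o=get_obs();A=R.from_quat(np.array(o['tool_rot'])[[1,2,3,0]])
print(o['t'],'lip',A.apply([.0775,0,.071])+o['eef_pos'],'tilt',np.degrees(np.arccos(-A.as_matrix()[2,2])),o['contact_force'],np.round(o['q'],2))
a,b=[cv2.resize(cv2.imread(f'pics/{k}{n}.png'),None,fx=2.2,fy=2.2,interpolation=cv2.INTER_CUBIC) for k in 'sw']
cv2.imwrite(f'pics/z{n}.png',np.hstack([a[200:780,330:730],b[:580,360:760]]))
E
python3 chk.py 4
```

```text
10.7 lip [0.6715992  0.21366845 0.10025909] tilt 23.954429308552918 [ 0.22766552  0.52323952 -0.29111759] [-0.75  0.48  0.37  1.76  0.13  0.59  0.86]
```

View pics/z4.png

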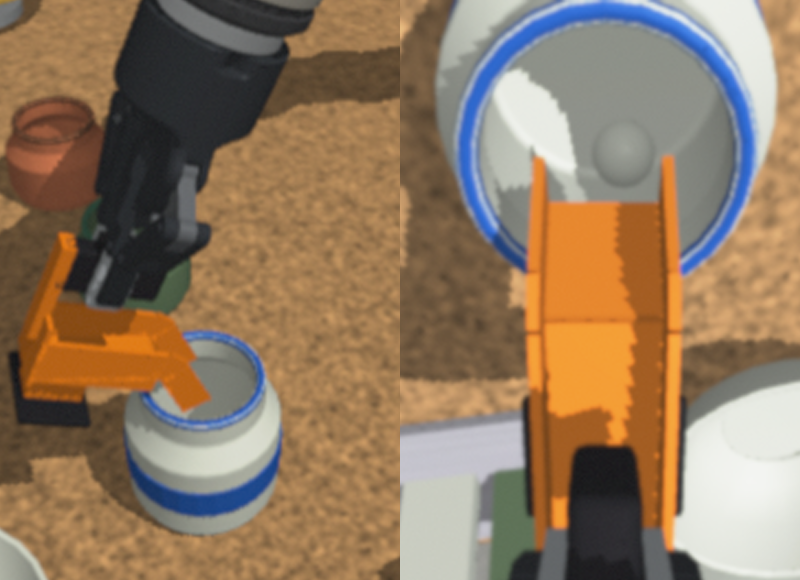

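One ball shows in the jar at (625,153), and the second is out of view, either under the lip or under the bar. I'll tip further to make sure.

>>> arm_command --commands '[0.0019,0,-0.002,0,-1.5,0,0,0.0038,0,-0.004,0,-3,0,0,0.0058,0,-0.0059,0,-4.5,0,0,0.0079,0,-0.0077,0,-6,0,0,0.0099,0,-0.0095,0,-7.5,0,0,0.0121,0,-0.0113,0,-9,0,0,0.0142,0,-0.0129,0,-10.5,0,0,0.0165,0,-0.0146,0,-12,0,0]'

```text
t: 11.5
eef_pos: [0.6937, 0.2092, 0.2039]
tool_rot: [0.308, 0.083, 0.947, -0.027]
contact_force: [0.5, -0.2, -1.8]
gripper_width: 0.156
grasp_force: 59.6
```

>>> arm_command --commands '[0.0019,0,-0.002,0,-1.5,0,0,0.0038,0,-0.004,0,-3,0,0,0.0038,0,-0.004,0,-3,0,0,0.0038,0,-0.004,0,-3,0,0]'

```text
t: 11.9
eef_pos: [0.6882, 0.2106, 0.2046]
tool_rot: [0.332, 0.082, 0.939, -0.029]
contact_force: [0.2, -0.6, -1.4]
gripper_width: 0.152
grasp_force: 59.6
```

```bash
python3 chk.py 5
```

```text
12.0 lip [0.67334033 0.2128703  0.10089767] tilt 39.003298850644605 [-0.89428355 -0.06172608 -2.39215851] [-1.16  0.48  0.76  2.    0.42  0.27  0.46]
```

View pics/z5.png

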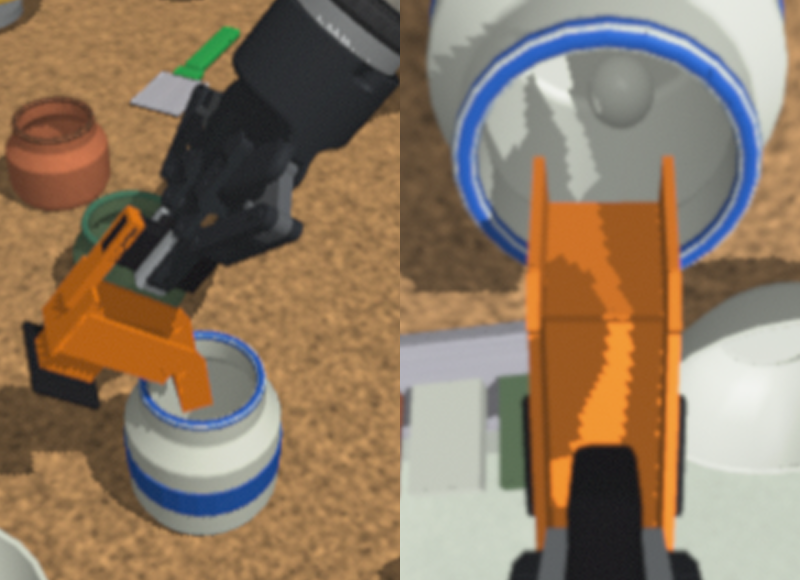

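The trough is visibly empty at 39° tilt, and one ball is seen in the jar at (622,90). The other must be under the lip. Levelling the scoop about the lip, then lifting out.

>>> arm_command --commands '[-0.0059,0,0.007,0,5,0,0,-0.0112,0,0.0145,0,10,0,0,-0.0157,0,0.0225,0,15,0,0,-0.0196,0,0.0308,0,20,0,0,-0.0228,0,0.0394,0,25,0,0,-0.0251,0,0.0483,0,30,0,0,-0.0267,0,0.0573,0,35,0,0,-0.0274,0,0.0646,0,39,0,0]'

```text
t: 12.8
eef_pos: [0.7505, 0.1979, 0.1722]
tool_rot: [-0.001, 0.088, 0.996, 0.001]
contact_force: [-0.2, 0.3, -0.9]
gripper_width: 0.157
grasp_force: 59.8
```

>>> arm_command --commands '[0,0,0,0,0,0,0,0,0,-0.01,0,0,0,0,0,0,-0.025,0,0,0,0,0,0,-0.04,0,0,0,0,0,0,-0.05,0,0,0,0,0,0,-0.055,0,0,0,0,0,0,-0.055,0,0,0,0]'

```text
t: 13.5
eef_pos: [0.7494, 0.1998, 0.2282]
tool_rot: [0.001, 0.087, 0.996, 0.0]
contact_force: [-0.2, -0.1, -1.4]
gripper_width: 0.152
grasp_force: 59.6
```

```bash
python3 - <<'E'
from h import *
goto([.5297,.1305,.2265],193.8)
goto([.5297,.1305,.0827],193.8)
E
```

```text
t 13.5 pos [0.7494 0.1998 0.2282] shift [ 204.4 -106.3    1.1] turn [  0.04   0.14 -23.76] q [-0.44  0.66  0.17  1.28 -0.11  1.21  1.13]
t 13.5 pos [0.7494 0.1998 0.2282] shift [ 204.7 -106.4  144.9] turn [  0.04   0.14 -23.76] q [-0.44  0.66  0.17  1.28 -0.11  1.21  1.13]
```

>>> arm_command --commands '[0.015,-0.008,0,0,0,0,0,0.045,-0.023,0,0,0,0,0,0.08,-0.042,0,0,0,-4,0,0.115,-0.06,0,0,0,-9,0,0.15,-0.078,0,0,0,-14,0,0.18,-0.094,0,0,0,-19,0,0.2,-0.104,0,0,0,-23.7,0,0.2045,-0.1063,0,0,0,-23.7,0]'

```text
t: 14.3
eef_pos: [0.5266, 0.1291, 0.226]
tool_rot: [-0.001, -0.12, 0.993, -0.0]
contact_force: [0.3, 0.4, -2.6]
gripper_width: 0.154
grasp_force: 59.6
```

>>> arm_command --commands '[0,0,0.02,0,0,0,0,0,0,0.045,0,0,0,0,0,0,0.07,0,0,0,0,0,0,0.095,0,0,0,0,0,0,0.115,0,0,0,0,0,0,0.13,0,0,0,0,0,0,0.138,0,0,0,0,0,0,0.138,0,0,0,0]'

```text
t: 15.1
eef_pos: [0.529, 0.1302, 0.0872]
tool_rot: [-0.001, -0.119, 0.993, -0.0]
contact_force: [-0.3, -0.1, -2.0]
gripper_width: 0.157
grasp_force: 59.6
```

```bash
python3 - <<'E'
from h import *
goto([.5297,.1305,.0827],193.8)
print(get_obs()['contact_force'])
E
```

```text
t 15.1 pos [0.529  0.1302 0.0872] shift [-0.8  0.1  4.5] turn [-0.02 -0.11 -0.12] q [-0.4   0.45  0.05  1.99 -0.04  0.7   1.49]
[-0.25616925 -0.12607775 -2.02120576]
```

>>> arm_command --commands '[0,0,0.002,0,0,0,0,0,0,0.004,0,0,0,0,0,0,0.005,0,0,0,0,0,0,0.005,0,0,0,0]'

```text
t: 15.5
eef_pos: [0.5294, 0.1303, 0.0837]
tool_rot: [0.0, -0.119, 0.993, 0.0]
contact_force: [0.2, -0.2, -1.8]
gripper_width: 0.155
grasp_force: 59.6
```

>>> arm_command --commands '[0,0,0.001,0,0,0,0,0,0,0.002,0,0,0,0,0,0,0.002,0,0,0,0]'

```text
t: 15.8
eef_pos: [0.5295, 0.1302, 0.0823]
tool_rot: [0.0, -0.119, 0.993, 0.0]
contact_force: [-2.1, -0.3, 6.4]
gripper_width: 0.154
grasp_force: 60.8
```

Contact force rose to 6.4 N, so the foot is on the bench. Releasing slowly, then lifting.

>>> arm_command --commands '[0,0,0,0,0,0,0.2,0,0,0,0,0,0,0.3,0,0,0,0,0,0,0.5,0,0,0,0,0,0,0.7,0,0,0,0,0,0,0.7,0,0,-0.01,0,0,0,0.7,0,0,-0.04,0,0,0,0.8,0,0,-0.08,0,0,0,0.8]'

```text
t: 16.6
eef_pos: [0.5279, 0.1298, 0.1614]
tool_rot: [-0.002, -0.12, 0.993, -0.0]
contact_force: [1.1, 0.0, 1.0]
gripper_width: 0.796
grasp_force: 0.0
```

>>> arm_command --commands '[0.03,-0.03,-0.03,0,0,0,1,0.06,-0.07,-0.06,0,0,0,1,0.08,-0.12,-0.08,0,0,0,1,0.08,-0.17,-0.08,0,0,0,1,0.08,-0.2,-0.08,0,0,0,1,0.08,-0.2,-0.08,0,0,0,1]'

```text
t: 17.2
eef_pos: [0.4993, -0.0901, 0.2431]
tool_rot: [0.001, -0.115, 0.993, -0.001]
contact_force: [-0.5, 0.0, 0.3]
gripper_width: 1.0
grasp_force: 0.0
```

```bash
python3 - <<'E'
from h import *
o=get_obs();print(o['t'],o['eef_pos'],o['contact_force'])
snap('top','t6');snap('scene','s6')
a=cv2.resize(cv2.imread('pics/t6.png')[80:260,100:240],None,fx=3,fy=3,interpolation=cv2.INTER_CUBIC)
b=cv2.resize(cv2.imread('pics/s6.png')[160:340,190:330],None,fx=2.7,fy=3,interpolation=cv2.INTER_CUBIC)
cv2.imwrite('pics/z6.png',np.hstack([a,b]))
E
```

```text
17.2 [ 0.49930332 -0.0901329   0.24309897] [-0.48492066  0.01068901  0.28914964]
```

View pics/z6.png

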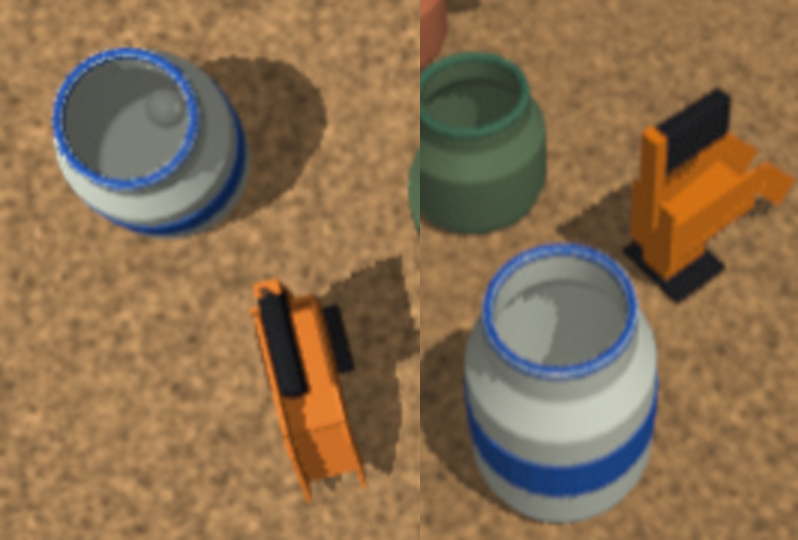

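The scoop stands upright and empty. The jar stands in place with a ball visible at (165,105), and no ball is on the bench. Handing in.

```bash
python3 -c "
from station import hand_in
print(hand_in())"
```

```text
the job is handed in; nothing more can be done
None
```

The job is handed in at about 17 s: the scoop was poured into the white jar and stands empty on its foot, with the jar upright in place; the last pictures show only one ball in the jar, and the second is in neither the scoop nor visible on the bench, so I take it to be inside out of view.

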